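# Seat the tube carrier and snap the toggle clamp shut

### The arm

A 6-joint arm with a two-finger parallel gripper is mounted at the origin on the work surface. World frame = base frame: x ahead of the robot, y to its left, z up, the work surface at z = 0. Lengths are in mm, angles in rad, forces in N, time in s.
With the tool pointing down it reaches from about 400 to 925 mm from the base axis. Payload 12.5 kg.
Tool frame: the origin (TCP) lies on the mounting face of the last link; the fingertips stand 190 mm ahead of it and the grasp point (between the pads) lies 171 mm ahead of it (env.tcp_to_tips is the distance from the TCP to the fingertips, in mm); x points along the fingers, y is the direction in which the jaws open and shut, and the axes are right-handed (so a half turn about x gives the same grasp; the last joint's range is limited). The gripper opens to 95 mm and grips with 3 to 60 N. Pads are 20 mm wide; open, the fingers measure 119 mm over their backs; the gripper's body (75 mm by 180 mm) begins 59 mm behind the grasp point.
Start: joints at [1.035, 0.491, 1.559, -0, 1.092, -0.106], TCP at [260.408, 568.166, 404.761] pointing down, gripper open.
Joint ranges: [-3.1, 3.1], [-0.84, 2.19], [0.05, 2.79], [-1.13, 4.28], [0.06, 2.93], [-2.69, 2.69]. Speed limits (rad/s): [2.22, 2.22, 2.79, 3.14, 3.14, 3.14].

### API

Orientations are given as [roll, pitch, yaw] about the fixed x, y, z axes, in that order (R = Rz(yaw) Ry(pitch) Rx(roll)).
In Python, from cell import monitor, cams, job, env gives the robot as it stands. The module is installed in compiled form; this text tells all that it offers.
- The arm moves only by the tool apply_moves, never from a script. Its argument "series" is a list of rows, each a list of 3 entries, a list of its own where there are three numbers: the closure, from -1 (fully open) to 1 (shut), so that 0 is half open, then the shift along the tool's x, y, z in cm, then the turn about the tool's x in rad. A call has 1 to 20 rows; each row is the pose to reach, as a shift and turn from the pose commanded when the call began, along the tool's axes at that moment; what a row does not reach only later rows make up. A row lasts 1/8 s, in which the tool goes at most 62.5 mm and 10.7 degrees, less where a joint would pass 70% of its speed; a pose out of reach is approached as far as the arm can. A call with a gripper value outside its range is refused whole. The fingers move at their own pace and stop on an object; the grip force is fixed at half the most. Time passes only in rows, so rows that repeat a pose let the fingers close. It gives the time, the measured TCP pose, the force and the opening at its end, in the units of the state.
- monitor.state(): the state, without advancing time (a new reading comes with each control period).
- cams.read_camera(name): name is "side" or "top"; returns a dict with "image" (420x560x3 uint8, red, green, blue), "fx", "fy", "cx", "cy" (pixels), "position" and "orientation" of the camera in the world. Camera axes: x right, y down, z forward; pixel columns grow to the right and rows downward; lengths in mm; the calibration is good to about 2 mm. A picture is of the moment at which its call begins. There is no depth.
- job.job_done(): hands the job in, once; it reports no verdict.
The state is a dict: "t": time; "joints": joint angles; "qvel": joint speeds; "tau": joint torques, N m; "eef_pos": TCP position; "tcp_rot": TCP orientation; "ft_force": force on the tool from outside, world axes, zero at the start; "moment": the same for the moment, N m; "opening": opening from 0.0 (shut) to 1.0 (fully open).
Only numpy, scipy, OpenCV 4.12 (cv2) and the standard library are available. Lean on these libraries where they do the work, as an engineer would, in place of code of your own. Each camera call takes 0.05 s, during which the arm holds its last target. There are 200 camera calls.

### The job

On the dark grey clamping fixture, push the aluminium tube carrier along its rails with your fingertips until it sits fully home against the blue stop. Then push the red lever of the toggle clamp over past its dead point, until it snaps into lock and the clamp's rubber pad bears on the carrier, and draw clear. Do not lift or tip the carrier, do not throw the lever before the carrier is home, and leave the things standing around undisturbed.

Things in the scene. Friction and masses are not known exactly. Their poses are not given: they have to be found in the camera images.
- fixture: dark grey base plate bolted to the bench, 195 x 200 mm, 12 mm thick, at x -145 to +50 and y -68 to +132 mm of its origin; origin on the bench surface under the nest's middle, z up. Its x axis runs from the toggle clamp (steel cheeks at x -106 to -60 mm, tops 74 mm over the bench) to the nest, roughly away from the robot; place and yaw vary
- stop (a point): middle of the blue stop's face, at fixture x 0, y -45 mm, 24 mm above the bench; the stop is 85 mm wide, its top 36 mm above the bench; axes as the fixture's. Two aluminium rails (8 mm wide, tops 22 mm above the bench, centred at fixture x -38 and +38 mm) run from it along +y to y = 125 mm, where they are open
- nest (a point): where the carrier's centre lies when home: 29 mm above the bench over the fixture's origin; axes as the fixture's
- carrier_mid (a point): centre of the loose tube carrier: aluminium block 64 (x) x 90 (y) x 34 mm, 0.25 to 0.5 kg, six coloured caps (12 mm high) on top; sides along the fixture's, underside 12 mm and top 46 mm above the bench, 2.5 mm play to each rail. Starts 45 to 72 mm from home toward fixture +y; a push of 1 to 4 N on its +y end slides it along -y to the stop
- lever_knob (a point): centre of the red lever's round end, 108 mm from the lever's pivot; the red grip, 18 mm thick and smooth, reaches from 45 to 108 mm from the pivot. Unlocked it leans 0.65 rad from upright toward fixture -x (knob at x -160 mm, 141 mm above the bench); locked, 0.55 rad toward +x. Push it from its -x side toward +x, fingertips about 20 mm below this point, rising with it
- lever_pivot (a point): the lever's pivot: at fixture x -95, y 0, 55 mm above the bench; the pivot's axis is the fixture's y, the lever moves in the fixture's x-z plane
- lever (a joint): lever angle in rad: 0 unlocked, 0.7 dead point (lever 0.05 past upright), 1.2 locked on its end stop. Sprung over-centre: short of the dead point it springs back to 0, beyond it it snaps by itself to 1.2 and stays. Near the knob it takes 7 to 12 N at first, falling to nothing at the dead point
- clamp_pad: black rubber pad, 18 mm across, on the steel hold-down arm, which is linked to the lever; origin in the arm's end, 25 mm from the pad's face. Unlocked, the arm stands raised, its end at fixture x -51 mm, 136 mm above the bench; locked, it lies level along x, 68 mm above the bench, origin over the nest, and the sprung pad presses the carrier's top with 2 to 3 N
- reagent: an amber reagent bottle, 60 mm across, 130 mm tall; loose bystander, origin at the centre of its underside; not to be moved
- beaker: an open glass beaker, 72 mm across, 85 mm tall; loose bystander, origin at the centre of its underside; not to be moved
- dishes: a stack of clear culture dishes, 90 mm across, 30 mm tall; loose bystander, origin at the centre of its underside; not to be moved
- jar: a white screw-cap jar, 56 mm across, 75 mm tall; loose bystander, origin at the centre of its underside; not to be moved
- slidebox: an orange slide box, 36 x 85 mm, 26 mm tall; loose bystander, origin at the centre of its underside; not to be moved
- tuberack: a green rack of small tubes, 70 x 110 mm, 52 mm tall; loose bystander, origin at the centre of its underside; not to be moved
There are look-alikes about, which are no part of the job. Leave any purple or yellow look-alike of the part that bears carrier_mid alone.

How it is judged (in metres and radians):
On the way, in this order (a step that is already met when the one before it is completed fails the run):
1. the carrier is pushed home against the stop, the lever still unlocked (y of carrier_mid in the frame of nest between -0.005 and 0.005 m and x of carrier_mid in the frame of nest between -0.006 and 0.006 m and z of carrier_mid in the frame of nest below 0.004 m and value of joint lever below 0.3 rad), for 0.2 s.
2. the lever has snapped into lock with the pad on the carrier (value of joint lever above 1.12 rad and contact force between clamp_pad and carrier above 0.8 N), for 0.2 s.
At the end, for the whole second after the job is handed in: the carrier's centre is within 5 mm of the nest along the rails, 6 mm across them and 4 mm in height; the lever is past 1.12 rad (locked at 1.2) and the pad presses on the carrier with more than 0.8 N (all of step 2 and y of carrier_mid in the frame of nest between -0.005 and 0.005 m and x of carrier_mid in the frame of nest between -0.006 and 0.006 m and z of carrier_mid in the frame of nest below 0.004 m); the robot touches nothing.
It fails at once if the carrier is lifted more than 12 mm (z of carrier_mid in the frame of nest above 0.012 m).
It fails at once if the carrier is tipped more than 0.3 rad (angle between carrier_mid's own z axis and vertical above 0.3 rad).
It fails at once if the lever is pushed past its dead point while the carrier is not home (more than 6 mm short) (value of joint lever above 0.75 rad and y of carrier_mid in the frame of nest above 0.006 m).
It fails at once if a bystander is moved more than 20 mm (distance of any of reagent, beaker, dishes, jar, slidebox, tuberack from where it was at the start of the episode above 0.02 m).
It also fails if it takes over 51 s, if anything falls off the work surface, if the arm or the gripper's body presses on something with over 40 N, if the wrist force passes 120 N, or if a joint passes its speed limit or range.

## Working session

There is one attempt and no reset: what is moved stays moved. The work goes in short steps, Python scripts to look and compute and a tool call to move; the robot and the scene stay as the last step left them, time stands still between calls to the robot, and variables do not carry over. Pictures are saved under pics/ and viewed, about 8 in all and at most 12, crops included, and the job is handed in when it is done.

Besides the shell and the picture viewer there is one more tool, called after "Emit:" as name(argument=value, ...) on one line, values as JSON. apply_moves: Moves the arm, as the interface text tells. Its arguments: {"type":"object","properties":{"series":{"type":"array"}},"required":["series"]}

```bash
mkdir -p pics; python3 - <<'E'
from cell import monitor,cams,env
import cv2
s=monitor.state()
for k,v in s.items(): print(k,v)
print(env.tcp_to_tips)
for n in("top","side"):
    c=cams.read_camera(n); cv2.imwrite(f"pics/{n}0.png",c["image"][:,:,::-1])
    print(n,{k:v for k,v in c.items() if k!="image"})
E
```

```text
t 0.0
joints [ 1.03537965e+00  4.91591982e-01  1.55946819e+00 -2.80238106e-05
  1.09167402e+00 -1.05562163e-01]
qvel [ 9.81733480e-04 -4.17892496e-04 -3.35473383e-05 -1.51553904e-03
 -5.15445596e-04  9.67079308e-04]
tau [-8.34674938e-04 -6.12654376e+01 -2.58170432e+01  6.91474811e-02
  4.82810126e-02 -6.56812222e-05]
eef_pos [260.40580847 568.13384908 404.13502228]
tcp_rot [-1.65458994  1.56965452 -2.08443151]
ft_force [ 0.46704508 -0.85730097 -0.08923883]
moment [ 0.00810273 -0.04662775  0.02782623]
opening 0.9971283088790525
190.1
top {'fx': 477.7407151017222, 'fy': 477.7407151017222, 'cx': 274.4821264309971, 'cy': 215.05501952389622, 'position': array([ 545.84037684,  -84.98909193, 1320.80281975]), 'orientation': array([-3.07931175e+00,  2.77045629e-05, -1.55677045e+00])}
side {'fx': 451.8964220455274, 'fy': 451.8964220455274, 'cx': 277.24968175815775, 'cy': 210.03471041043352, 'position': array([521.56842553, 614.72173708, 949.29797803]), 'orientation': array([-2.44325950e+00, -1.12989268e-03, -2.99334946e+00])}
```

View pics/top0.png

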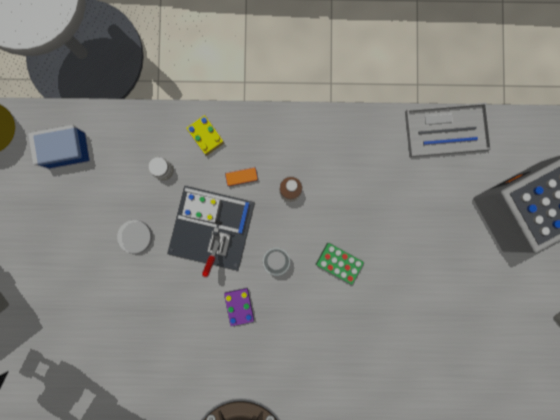

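View pics/side0.png

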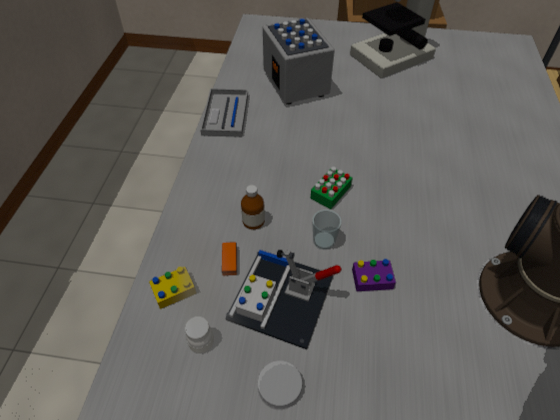

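The top view shows the fixture at about (210,228) px. The blue stop is on its right at (244,218), the silver carrier with caps at (201,206), and the red lever at (209,266). The bottle is at (291,188), the beaker at (276,262), the orange box at (241,177), the jar at (160,168) and the dishes at (135,237). The side view shows the same layout. Next I'll measure.

```bash
cat > h.py <<'E'
import numpy as np, cv2
from scipy.spatial.transform import Rotation as R
from cell import monitor,cams
def cam(n):
    c=cams.read_camera(n); c["R"]=R.from_euler("xyz",c["orientation"]).as_matrix(); c["hsv"]=cv2.cvtColor(c["image"],cv2.COLOR_RGB2HSV); return c
def ray(c,p): return c["R"]@np.array([(p[0]-c["cx"])/c["fx"],(p[1]-c["cy"])/c["fy"],1.])
def plane(c,p,z):
    d=ray(c,p); o=c["position"]; return (o+d*(z-o[2])/d[2])[:2]
def proj(c,P):
    q=(np.asarray(P,float)-c["position"])@c["R"]; return q[...,:2]/q[...,2:]*[c["fx"],c["fy"]]+[c["cx"],c["cy"]]
def tri(c1,p1,c2,p2):
    d1,d2=ray(c1,p1),ray(c2,p2); A=np.c_[d1,-d2]; s=np.linalg.lstsq(A,c2["position"]-c1["position"],rcond=None)[0]
    a,b=c1["position"]+d1*s[0],c2["position"]+d2*s[1]; return (a+b)/2,np.linalg.norm(a-b)
def mask(c,lo,hi,box):
    m=cv2.inRange(c["hsv"],lo,hi); k=np.zeros_like(m); x0,y0,x1,y1=box; k[y0:y1,x0:x1]=m[y0:y1,x0:x1]; return k
def blob(m):
    cs=cv2.findContours(m,cv2.RETR_EXTERNAL,cv2.CHAIN_APPROX_NONE)[0]; return max(cs,key=cv2.contourArea)
def frame(origin,yaw):
    c,s=np.cos(yaw),np.sin(yaw); Rz=np.array([[c,-s,0],[s,c,0],[0,0,1]])
    return lambda P:(Rz@np.asarray(P,float).reshape(-1,3).T).T+[origin[0],origin[1],0]
E
python3 - <<'E'
from h import *
t=cam("top"); s=cam("side")
box={"top":(160,175,262,290),"side":(215,235,350,350)}
for n,c in(("top",t),("side",s)):
    b=blob(mask(c,(105,120,40),(130,255,255),(225,190,260,245) if n=="top" else (245,240,300,275)))
    r=cv2.minAreaRect(b); print(n,"blue",r, [plane(c,p,36).round(1) for p in cv2.boxPoints(r)])
    m=mask(c,(0,150,60),(6,255,255),box[n])|mask(c,(174,150,60),(180,255,255),box[n])
    b=blob(m); r=cv2.minAreaRect(b); print(n,"red",r,cv2.boxPoints(r).round(1).tolist())
# plate dark mask
m=mask(t,(0,0,0),(180,120,75),box["top"]); b=blob(cv2.morphologyEx(m,cv2.MORPH_CLOSE,np.ones((15,15))))
r=cv2.minAreaRect(b); print("plate",r); P=[plane(t,p,12) for p in cv2.boxPoints(r)]; print(np.round(P,1))
for n,c,(x0,y0,x1,y1) in(("top",t,(110,130,320,330)),("side",s,(140,170,400,410))):
    im=cv2.resize(c["image"][y0:y1,x0:x1],None,fx=2.4 if n=="side" else 2.8,fy=2.4 if n=="side" else 2.8,interpolation=cv2.INTER_CUBIC); cv2.imwrite(f"pics/{n}_crop.png",im[:,:,::-1])
E
```

```text
top blue ((243.38235473632812, 217.47061157226562), (4.3656415939331055, 31.772165298461914), 14.03624439239502) [array([578. ,  15.2]), array([661.4,  -4.1]), array([658.7, -15.5]), array([575.3,   3.7])]
top red ((207.8362274169922, 265.7155456542969), (6.040096759796143, 21.140338897705078), 23.198591232299805) [[200.89999389648438, 274.20001220703125], [209.1999969482422, 254.8000030517578], [214.8000030517578, 257.20001220703125], [206.39999389648438, 276.6000061035156]]
side blue ((272.45001220703125, 258.1500244140625), (31.30654525756836, 8.221921920776367), 18.43494987487793) [array([662. ,  11.3]), array([659.8, -12.3]), array([583.7,   5.7]), array([586.9,  28.7])]
side red ((327.4000244140625, 271.70001220703125), (7.273237705230713, 26.246902465820312), 71.56504821777344) [[313.79998779296875, 272.3999938964844], [338.70001220703125, 264.1000061035156], [341.0, 271.0], [316.1000061035156, 279.29998779296875]]
plate ((210.63734436035156, 228.72317504882812), (72.17295837402344, 69.67145538330078), 13.392496109008789)
[[516.1 206.9]
 [702.8 167.7]
 [659.3 -26.5]
 [473.4  14.3]]
```

View pics/top_crop.png

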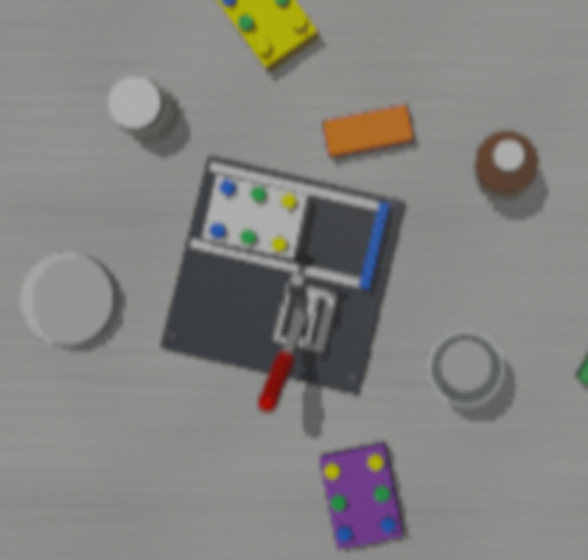

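The crop confirms the layout: carrier centre near crop (254,216), blue stop at (374,245), lever from (288,355) to the knob at (267,405). The yaw is about -12.6° and the origin about (628,49). I'll check this against the knob and the caps, and work out the tool turn.

```bash
cat >> h.py <<'E'
O=np.array([628.5,49.3]); YAW=-0.22
F=frame(O,YAW)
def inv(P): 
    c,s=np.cos(YAW),np.sin(YAW); d=np.asarray(P)[:2]-O; return np.array([c*d[0]+s*d[1],-s*d[0]+c*d[1]])
def tool():
    s=monitor.state(); return np.array(s["eef_pos"]),R.from_euler("xyz",s["tcp_rot"]).as_matrix(),s
def shift(tipF):  # tip target in fixture frame -> tool shift in cm
    p,M,s=tool(); return (M.T@(F(tipF)[0]+[0,0,190.1]-p)/10).round(2)
E
python3 - <<'E'
from h import *
t=cam("top"); s=cam("side")
pts={"knob":(-160,0,141),"lev45":(-95-45*np.sin(.65),0,55+45*np.cos(.65)),"stopL":(-42.5,-45,36),"stopR":(42.5,-45,36),"rail-":(-38,125,22),"rail+":(38,125,22)}
for k,v in pts.items(): print(k,[proj(c,F(v)[0]).round(1) for c in(t,s)])
P,e=tri(t,(203.9,275),s,(339,268)); print("knob tri",P.round(1),e,inv(P).round(1))
for n,c,box in(("top",t,(182,188,222,224)),("side",s,(230,268,280,315))):
    C=[]
    for lo,hi in(((20,100,60),(35,255,255)),((45,80,40),(85,255,255)),((100,100,40),(130,255,255))):
        m=mask(c,lo,hi,box); q=cv2.connectedComponentsWithStats(m)
        C+=[q[3][i] for i in range(1,q[0]) if q[2][i,4]>6]
    C=np.array(C); 
    W=np.array([inv(plane(c,p,55)) for p in C]); print(n,len(C),W.round(1).tolist(),W.mean(0).round(1))
p,M,st=tool(); print(M.round(3)); x=F((1,0,0))[0][:2]-O; a=M.T@np.r_[x,0]; print("fixture x in tool",a.round(3),"turn",np.arctan2(a[2],a[1]))
for n,px,z in(("purple",(240,307),50),("beaker",(276,262),85),("reagent",(291,188),130),("jar",(159,167),75),("dishes",(134,237),30)):
    w=plane(t,px,z); print(n,w.round(),inv(w).round())
E
```

```text
knob [array([205.2, 273.9]), array([337.1, 268.7])]
lev45 [array([211.6, 258.3]), array([318.3, 275.8])]
stopL [array([237.6, 232.6]), array([290.8, 262.6])]
stopR [array([245., 202.]), array([258.2, 252.1])]
rail- [array([177.7, 216.7]), array([262.4, 326. ])]
rail+ [array([184.5, 189.7]), array([231. , 314.6])]
knob tri [469.5  86.3 147.5] 0.9799644579732041 [-163.3    1.4]
top 6 [[23.1, 37.5], [-19.6, 36.9], [22.1, 67.0], [-19.7, 67.0], [21.8, 97.1], [-20.0, 96.8]] [ 1.3 67. ]
side 6 [[22.1, 38.3], [-19.6, 37.9], [21.9, 68.6], [-20.3, 68.1], [21.7, 98.7], [-21.1, 98.1]] [ 0.8 68.3]
[[-0.     0.417  0.909]
 [-0.     0.909 -0.417]
 [-1.    -0.    -0.   ]]
fixture x in tool [-0.     0.208  0.978] turn 1.3610139532461365
purple [381.   4.] [-231.  -99.]
beaker [502. -89.] [ -93. -163.]
reagent [ 689. -124.] [  97. -156.]
jar [746. 222.] [ 77. 194.]
dishes [562. 295.] [-119.  225.]
```

```bash
python3 - <<'E'
from h import *
for z in(120,29): print(shift((1,150,z)))
E
```

```text
[  9.45 -17.13  52.06]
[ 18.55 -17.13  52.06]
```

Emit:
apply_moves(series=[[0.37, [0, -1.7, 5.2], 0.15], [0.37, [0, -3.4, 10.4], 0.3], [0.37, [0, -5.1, 15.6], 0.45], [0.37, [0, -6.9, 20.8], 0.6], [0.37, [0, -8.6, 26], 0.75], [0.37, [0, -10.3, 31.2], 0.9], [0.37, [0, -12, 36.4], 1.05], [0.37, [0, -13.7, 41.7], 1.2], [0.37, [0, -15.4, 46.9], 1.361], [0.37, [0, -17.1, 52.1], 1.361], [0.37, [3, -17.1, 52.1], 1.361], [0.37, [6, -17.1, 52.1], 1.361], [0.37, [9.5, -17.1, 52.1], 1.361], [0.37, [9.5, -17.1, 52.1], 1.361]])

```text
t: 2.05
eef_pos: [662.5, 195.5, 307.3]
tcp_rot: [-1.172, 1.566, -2.963]
ft_force: [0.6, 0.5, -0.7]
opening: 0.316
```

```bash
python3 - <<'E'
from h import *
p,M,s=tool(); print(s["t"],inv(p).round(1),p[2]-190.1,s["ft_force"],s["opening"],s["joints"].round(2) if hasattr(s["joints"],"round") else s["joints"])
a=M.T@np.r_[F((1,0,0))[0][:2]-O,0]; print(a.round(3))
print(shift((1,150,29)),shift((1,58,29)))
c=cam("side"); cv2.imwrite("pics/s1.png",cv2.resize(c["image"][120:400,130:410],None,fx=2.1,fy=2.1)[:,:,::-1])
E
```

```text
2.05 [  1.3 150.1] 117.20454676628762 [ 0.61930753  0.45778985 -0.66085252] 0.3159581845378769 [0.19 0.68 1.48 0.   0.99 0.41]
[-0.004  1.    -0.   ]
[ 8.82  0.01 -0.01] [8.84 0.01 9.19]
```

View pics/s1.png

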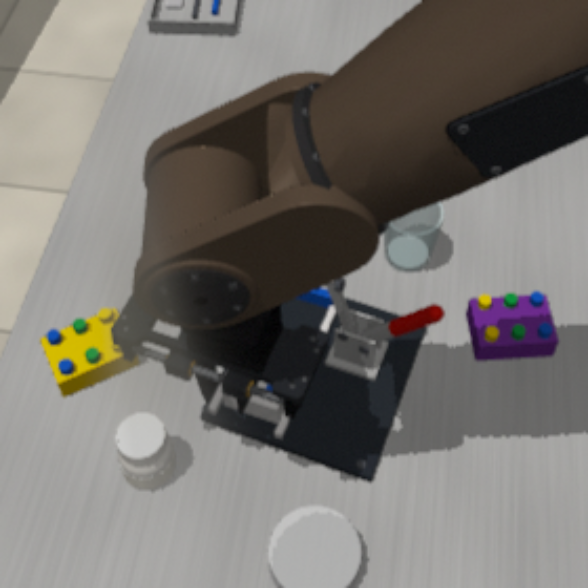

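The view shows the gripper body lying across fixture x, above the rails' open end, and clear of the lever and clamp. I'll descend and start the push.

Emit:
apply_moves(series=[[0.37, [3, 0, 0], 0], [0.37, [6, 0, 0], 0], [0.37, [8, 0, 0], 0], [0.37, [8.8, 0, 0], 0], [0.37, [8.8, 0, 1], 0], [0.37, [8.8, 0, 2], 0], [0.37, [8.8, 0, 2.5], 0], [0.37, [8.8, 0, 3], 0], [0.37, [8.8, 0, 3.5], 0], [0.37, [8.8, 0, 4], 0], [0.37, [8.8, 0, 4.5], 0], [0.37, [8.8, 0, 5], 0], [0.37, [8.8, 0, 5.5], 0], [0.37, [8.8, 0, 6], 0], [0.37, [8.8, 0, 6.5], 0], [0.37, [8.8, 0, 7], 0], [0.37, [8.8, 0, 7.5], 0], [0.37, [8.8, 0, 8], 0], [0.37, [8.8, 0, 8], 0]])

```text
t: 4.47
eef_pos: [645.1, 116.9, 221.4]
tcp_rot: [-0.891, 1.57, -2.682]
ft_force: [-0.0, 1.4, 0.5]
opening: 0.317
```

```bash
cat > st.py <<'E'
from h import *
p,M,s=tool(); f=np.array(s["ft_force"]); c,n=np.cos(YAW),np.sin(YAW)
print(s["t"],"tipF",inv(p).round(1),round(p[2]-190.1,1),"fF",[round(c*f[0]+n*f[1],1),round(-n*f[0]+c*f[1],1),round(f[2],1)],"mom",np.round(s["moment"],2),s["opening"])
E
python3 st.py
```

```text
4.475 tipF [ 1.4 69.6] 31.3 fF [np.float64(-0.3), np.float64(1.4), np.float64(0.5)] mom [-0.12  0.13 -0.02] 0.31746143583620384
```

Emit:
apply_moves(series=[[0.37, [0, 0, 0.4], 0], [0.37, [0, 0, 0.8], 0], [0.37, [0, 0, 1.1], 0], [0.37, [0, 0, 1.3], 0], [0.37, [0, 0, 1.4], 0], [0.37, [0, 0, 1.4], 0]])

```text
t: 5.22
eef_pos: [642.2, 104.3, 221.7]
tcp_rot: [-3.054, 1.57, 1.438]
ft_force: [1.3, 4.6, -1.7]
opening: 0.315
```

```bash
python3 st.py
```

```text
5.225 tipF [ 1.4 56.6] 31.6 fF [np.float64(0.2), np.float64(4.8), np.float64(-1.7)] mom [ 0.8  -0.02  0.01] 0.31508306125073726
```

Emit:
apply_moves(series=[[0.37, [0, 0, 0.1], 0], [0.37, [0, 0, 0.2], 0], [0.37, [0, 0, 0.3], 0], [0.37, [0, 0, 0.3], 0], [0.37, [0, 0, 0.3], 0]])

```text
t: 5.85
eef_pos: [641.8, 103.4, 222.2]
tcp_rot: [2.769, 1.566, 0.978]
ft_force: [2.4, 21.3, -0.7]
opening: 0.314
```

```bash
python3 st.py; python3 - <<'E'
from h import *
for n in("top","side"):
    c=cam(n); x,y=proj(c,F((0,20,46))[0]).astype(int); im=c["image"][y-55:y+55,x-70:x+70]; cv2.imwrite(f"pics/{n}2.png",cv2.resize(im,None,fx=4,fy=4)[:,:,::-1])
a=cv2.imread("pics/top2.png");b=cv2.imread("pics/side2.png"); cv2.imwrite("pics/both2.png",cv2.resize(cv2.hconcat([a,b]),(800,314)))
E
```

```text
5.85 tipF [ 1.2 55.7] 32.1 fF [np.float64(-2.3), np.float64(21.3), np.float64(-0.7)] mom [ 3.96 -0.37 -0.08] 0.313929725311836
```

View pics/both2.png

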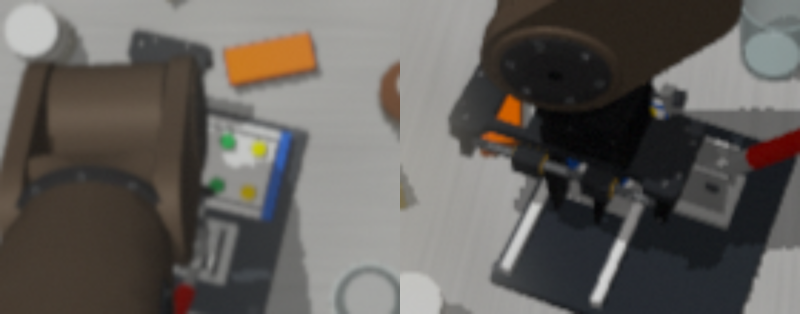

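The top view shows the carrier's right face touching the blue stop, with the lever still unlocked. The 21 N reading confirms the contact. I'll back off, rise and go round behind the lever with the fingers shut.

Emit:
apply_moves(series=[[0.37, [0, 0, -1], 0], [0.37, [0, 0, -4], 0], [0.37, [0, 0, -6], 0], [0.37, [-4, 0, -6], 0], [0.37, [-8, 0, -6], 0], [1, [-13, 0, -5], 0], [1, [-15, -4, -4.5], 0], [1, [-15, -9, -4.5], 0], [1, [-15, -14, -4.5], 0], [1, [-15, -19, -4.5], 0], [1, [-15, -21.1, -3], 0], [1, [-15, -21.1, 2], 0], [1, [-15, -21.1, 5.6], 0], [1, [-15, -21.1, 5.6], 0]])

```text
t: 7.7
eef_pos: [423.1, 91.0, 372.0]
tcp_rot: [0.78, 1.57, -1.013]
ft_force: [-0.4, 0.1, -0.1]
opening: 0.006
```

```bash
python3 st.py; python3 - <<'E'
from h import *
print(shift((-200,0,121)))
for n in("top","side"):
    c=cam(n); x,y=proj(c,F((-80,20,60))[0]).astype(int); im=c["image"][y-60:y+60,x-76:x+76]; cv2.imwrite(f"pics/{n}3.png",cv2.resize(im,None,fx=4,fy=4)[:,:,::-1])
a=cv2.imread("pics/top3.png");b=cv2.imread("pics/side3.png"); cv2.imwrite("pics/both3.png",cv2.resize(cv2.hconcat([a,b]),(800,316)))
E
```

```text
7.7 tipF [-209.5   -4.1] 181.9 fF [np.float64(-0.4), np.float64(0.0), np.float64(-0.1)] mom [-0.06  0.08  0.02] 0.006287473498189051
[ 6.09  0.95 -0.41]
```

View pics/both3.png

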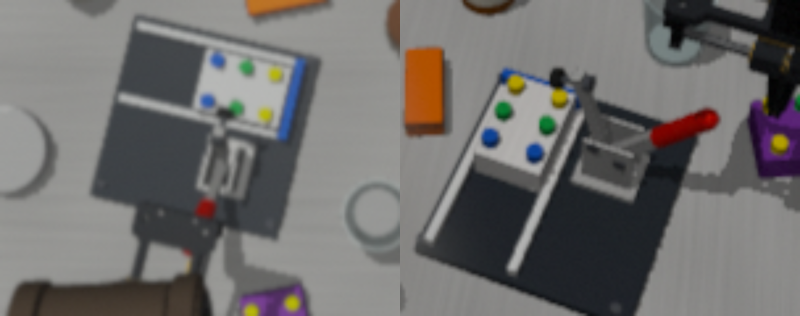

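The carrier sits against the blue stop, with its caps at crop (243,82). The knob is at crop (205,208), with the fingers behind it on the -x side. I'll lower into place behind the lever.

Emit:
apply_moves(series=[[1, [2, 0.5, -0.4], 0], [1, [4, 0.9, -0.4], 0], [1, [6, 0.9, -0.4], 0], [1, [6, 0.9, -0.4], 0], [1, [6, 0.9, -0.4], 0]])

```text
t: 8.43
eef_pos: [433.4, 94.8, 312.2]
tcp_rot: [1.976, 1.57, 0.186]
ft_force: [-1.3, -0.6, 0.7]
opening: 0.003
```

```bash
python3 st.py; python3 - <<'E'
from h import *
for a in(.65,.5,.35,.2,.05,-.05,-.2): print(a,shift((-95-108*np.sin(a)-21,0,55+108*np.cos(a)-20)))
E
```

```text
8.425 tipF [-200.3    1.9] 122.1 fF [np.float64(-1.1), np.float64(-0.9), np.float64(0.7)] mom [-0.1   0.08 -0.01] 0.0034292386468655865
0.65 [0.11 1.9  0.19]
0.5 [-0.77  3.26  0.19]
0.35 [-1.43  4.73  0.19]
0.2 [-1.87  6.29  0.19]
0.05 [-2.07  7.89  0.19]
-0.05 [-2.07  8.97  0.19]
-0.2 [-1.87 10.58  0.19]
```

Emit:
apply_moves(series=[[1, [0, 0.8, 0.1], 0], [1, [0.1, 1.5, 0.1], 0], [1, [0, 1.9, 0.1], 0], [1, [-0.3, 2.4, 0.1], 0], [1, [-0.5, 2.8, 0.1], 0], [1, [-0.8, 3.3, 0.1], 0], [1, [-0.8, 3.3, 0.1], 0]])

```text
t: 9.3
eef_pos: [463.9, 86.3, 319.7]
tcp_rot: [-1.442, 1.565, 3.05]
ft_force: [-11.9, 4.0, 6.2]
opening: 0.005
```

```bash
python3 st.py; python3 - <<'E'
from h import *
for a in(.65,.5,.35,.2,.05,-.05,-.2): print(a,shift((-95-108*np.sin(a)-21,0,55+108*np.cos(a)-20)))
E
```

```text
9.3 tipF [-168.7    0.2] 129.6 fF [np.float64(-12.5), np.float64(1.4), np.float64(6.2)] mom [ 0.58  2.04 -0.  ] 0.0054793635208289365
0.65 [ 0.87 -1.26  0.02]
0.5 [-0.02  0.09  0.02]
0.35 [-0.69  1.56  0.02]
0.2 [-1.14  3.12  0.02]
0.05 [-1.35  4.72  0.02]
-0.05 [-1.36  5.8   0.02]
-0.2 [-1.16  7.41  0.02]
```

Emit:
apply_moves(series=[[1, [-0.2, 0.5, 0], 0], [1, [-0.5, 1.0, 0], 0], [1, [-0.7, 1.6, 0], 0], [1, [-0.9, 2.1, 0], 0], [1, [-1.1, 2.7, 0], 0], [1, [-1.2, 3.3, 0], 0], [1, [-1.3, 3.9, 0], 0], [1, [-1.3, 4.5, 0], 0], [1, [-1.4, 5.1, 0], 0], [1, [-1.4, 5.7, 0], 0], [1, [-1.4, 6.3, 0], 0], [1, [-1.3, 6.9, 0], 0], [1, [-1.2, 7.3, 0], 0], [1, [-1.2, 7.3, 0], 0], [1, [-1.2, 7.3, 0], 0]])

```text
t: 11.18
eef_pos: [536.2, 70.2, 331.7]
tcp_rot: [-1.918, 1.571, 2.574]
ft_force: [-1.2, 0.3, 0.2]
opening: 0.004
```

```bash
python3 st.py; python3 - <<'E'
from h import *
for n in("top","side"):
    c=cam(n); x,y=proj(c,F((-60,20,60))[0]).astype(int); im=c["image"][y-60:y+60,x-76:x+76]; cv2.imwrite(f"pics/{n}4.png",cv2.resize(im,None,fx=4,fy=4)[:,:,::-1])
a=cv2.imread("pics/top4.png");b=cv2.imread("pics/side4.png"); cv2.imwrite("pics/both4.png",cv2.resize(cv2.hconcat([a,b]),(800,316)))
E
```

```text
11.175 tipF [-94.6   0.3] 141.6 fF [np.float64(-1.2), np.float64(0.0), np.float64(0.2)] mom [-0.09  0.12 -0.01] 0.0037500965383504407
```

View pics/both4.png

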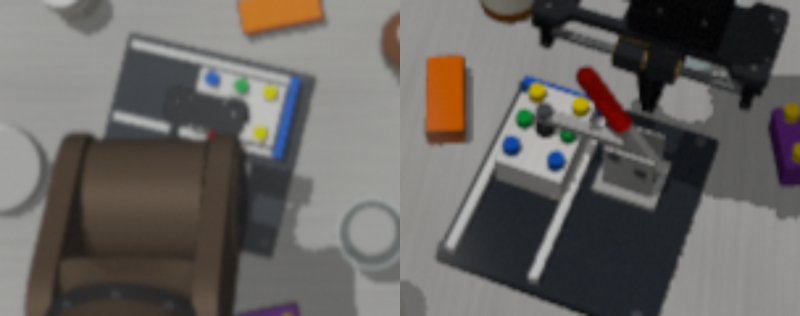

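The side view shows the lever locked over, with the knob at crop (585,78) and the arm level with its pad on the carrier between the caps at crop (545,120). The fingers are touching nothing. I'll draw back in -x and rise clear.

Emit:
apply_moves(series=[[1, [-0.5, -2, 0], 0], [1, [-2, -5, 0], 0], [1, [-5, -9, 0], 0], [1, [-9, -12, 0], 0], [1, [-12, -12, -4], 0], [1, [-12, -12, -9], 0], [1, [-12, -12, -14], 0], [1, [-12, -12, -18], 0], [1, [-12, -12, -18], 0], [1, [-12, -12, -18], 0], [1, [-12, -12, -18], 0]])

```text
t: 12.65
eef_pos: [458.4, 271.2, 451.9]
tcp_rot: [1.734, 1.571, -0.058]
ft_force: [-0.2, 1.0, -0.4]
opening: 0.003
```

```bash
python3 st.py; python3 - <<'E'
from h import *
t=cam("top"); s=cam("side")
for n,c in(("top",t),("side",s)):
    x,y=proj(c,F((-60,20,60))[0]).astype(int); im=c["image"][y-80:y+80,x-100:x+100]; cv2.imwrite(f"pics/{n}5.png",cv2.resize(im,None,fx=3,fy=3)[:,:,::-1])
    m=mask(c,(0,150,60),(6,255,255),(160,175,350,350))|mask(c,(174,150,60),(180,255,255),(160,175,350,350))
    print(n,"red",cv2.boxPoints(cv2.minAreaRect(blob(m))).round(1).tolist(),"expected knob",proj(c,F((-95+108*np.sin(.55),0,55+108*np.cos(.55)))[0]).round(1),"pad",proj(c,F((0,0,68))[0]).round(1))
    for k,lo,hi in(("yellow",(20,100,60),(35,255,255)),("green",(45,80,40),(85,255,255)),("blue",(100,100,40),(130,255,255))):
        cx,cy=proj(c,F((0,0,55))[0]).astype(int); q=cv2.connectedComponentsWithStats(mask(c,lo,hi,(cx-28,cy-28,cx+28,cy+28)))
        print(k,[(inv(plane(c,q[3][i],55)).round(1).tolist(),int(q[2][i,4])) for i in range(1,q[0]) if q[2][i,4]>6])
a=cv2.imread("pics/top5.png");b=cv2.imread("pics/side5.png"); cv2.imwrite("pics/both5.png",cv2.resize(cv2.hconcat([a,b]),(800,320)))
E
```

```text
12.65 tipF [-214.4  179.4] 261.8 fF [np.float64(-0.4), np.float64(0.9), np.float64(-0.4)] mom [-0.15  0.11 -0.02] 0.0027814433745021513
top red [[214.0, 223.0], [219.0, 223.0], [219.0, 240.0], [214.0, 240.0]] expected knob [216.7 225.7] pad [223.8 212.6]
yellow [([20.9, -29.6], 20), ([-20.6, -29.2], 21)]
green [([21.5, 0.0], 18)]
blue [([21.5, 30.6], 18), ([-0.3, -52.5], 128), ([-20.8, 30.7], 18)]
side red [[277.1000061035156, 249.1999969482422], [283.20001220703125, 244.60000610351562], [299.6000061035156, 266.5], [293.6000061035156, 271.1000061035156]] expected knob [283.2 249.9] pad [267.2 264.6]
yellow [([20.8, -27.8], 35), ([-21.5, -28.6], 34)]
green [([20.7, 2.1], 32), ([-21.9, 5.3], 21)]
blue [([33.0, -35.1], 19), ([0.8, -40.1], 16), ([21.1, 31.9], 36), ([-20.9, 32.3], 34)]
```

View pics/both5.png

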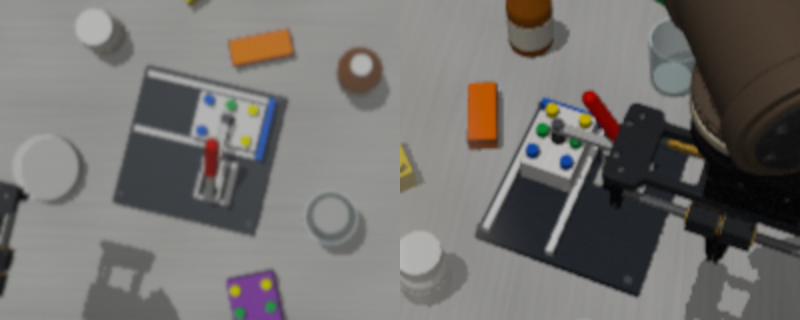

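The carrier's caps centre at fixture (0, 0–2) mm. The lever knob is where the locked position predicts, the arm is level and the bystanders look unmoved. I'm handing in.

```bash
python3 -c "
from cell import job
print(job.job_done())"
```

```text
the job is handed in; nothing more can be done
None
```

The carrier is home against the blue stop and the toggle clamp is locked onto it. I handed the job in at about 12.7 s; no verdict is reported.

- **Carrier:** I pushed it along the rails with partly open fingertips until the force rose to 21 N against the stop. After the clamp closed, the caps put its centre about 0.5 mm from the nest in the top view and about 2 mm along the rails in the side view. That is within the 5 mm allowed.
- **Lever:** I pushed it with shut fingers, at about 12 N early on, until it snapped over by itself. The knob appears within a few pixels of where the locked position predicts, and the hold-down arm lies level with its pad on the carrier. I couldn't measure the pad's force or the exact lever angle, so those two rest on the pictures alone.
- **Surroundings:** the arm is drawn clear and its force reading is about 1 N or less, which is the zero offset. The bystanders in the last view look unmoved; I judged that by eye. The tube rack was mostly out of that view, but the arm never went near it.

The two cameras differed by 1 to 2 mm, in line with the stated calibration. My first triangulation of the knob came out 6 mm higher than specified, which did not affect the push. No check failed.

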